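# Stow the mouthguard in its spring-lid case

## Task

Press the orange button catch of the white mouthguard case, keeping a finger over the lid so that the sprung lid comes up slowly under control instead of flying open, and ease it all the way back until it stands wide open by itself. Then pick up the blue mouthguard and lay it gently in the case, flat on the floor of the tray, channel up, with its curved front towards the orange button, and leave the lid open so it can air. Do not disturb the red ring, the glass jar or the carabiner.

Things in the scene. Friction and masses are not known exactly. Their poses are not given: they have to be found in the camera images.
- case_floor (a point): Centre of the inner floor of the white mouthguard case. The case is fixed to the bench by a black cradle plate 120 x 116 mm, 10 mm thick. Axes: x from the button side to the hinge side, y along the hinge, z up. The white case is 84 mm (x) by 100 mm (y); this floor is 18 mm above the bench, the tray's rim 26 mm above the bench (so the tray is 8 mm deep, walls 3 mm thick, inside 78 x 94 mm), the closed lid's flat top 41 mm above the bench.
- lid_hinge (a point): Middle of the lid's hinge line, at the case's rim: 42 mm from case_floor along the case's +x, 26 mm above the bench. The lid turns about the case's y axis here. Axes as case_floor.
- lid_edge (a point): Middle of the lid's front top edge (moves with the lid): 84 mm from the hinge line and, when closed, 15 mm above it, 41 mm above the bench. The lid is a white shell 84 x 100 x 15 mm with a grey panel on top.
- lid (a joint): Lid angle in rad: 0 closed, 1.9 at its stop, wide open and leaning back past upright. A spring (about 0.09 N m when closed, 0.04 N m when open, so 1 N at the front edge) throws it open when the catch lets go, to about 11 rad/s if nothing steadies it, and holds it open.
- clasp_top (a point): Centre of the top of the orange push button, 10 mm (case x) by 24 mm (case y), in a grey housing at the front of the case, 51 mm from case_floor along the case's -x (9 mm in front of the lid's front edge). Unpressed its top stands 46 mm above the bench, 5 mm above the closed lid's top, so something flat or 10 mm or more wide laid across both presses the button and then stops the lid.
- clasp (a joint): Button travel in m: 0 up, 0.0045 fully down; it takes 1.5 N to start and 5 N fully down. The lid lets go at about 0.0025. The button springs back up when left; the lid stays free once its front edge has risen 6 mm.
- guard_mid (a point): Centre (half-way up) of the loose blue mouthguard, 30 g: a rigid U-shaped channel lying flat, 52 mm long (its x), 58 mm wide (its y), 20 mm high, channel up. Its -x end is the curved front, its +x end the two open legs; the outer sides of the legs are parallel near this point, to be gripped across the 58 mm width. It lies on the bench to the left or the right of the case.
- guard_front (a point): Point on the mouthguard's curved front, 24 mm from guard_mid along its own -x.
- ring_mid (a point): Bystander: centre of a red grip ring, 80 mm across, 22 mm high.
- jar_mid (a point): Bystander: centre of a glass jar, 60 mm across, 70 mm high, near the small cupboard.
- carabiner_mid (a point): Bystander: centre of an aluminium carabiner lying flat, 85 x 50 mm, 9 mm thick. (Steel tiffin tiers, a flask and other kit, up to 240 mm high, stand further out, beyond 0.72 m from the base axis.)
- guard: The mouthguard as a whole, with its origin at the centre of its underside, 10 mm below guard_mid; axes as guard_mid.
There are look-alikes about, which are no part of the job. Of the things shaped like the guard, the blue one is meant.

How it is judged:
By the outcome, as a careful person would: the job done as asked, in the order asked, and still so for the second after the job is handed in, with the robot touching nothing.
It also fails if it takes over 67 s, if anything falls off the work surface, if the arm or the gripper's body presses on something with over 40 N, if the wrist force passes 120 N, or if a joint passes its speed limit or range.

## Robot

A 6-joint arm with a two-finger parallel gripper is mounted at the origin on the work surface. World frame = base frame: x ahead of the robot, y to its left, z up, the work surface at z = 0. Lengths are in mm, angles in degrees, forces in N, time in s.
With the tool pointing down it reaches from about 350 to 850 mm from the base axis. Payload 8.1 kg.
Tool frame: the origin (TCP) lies midway between the tips of the shut fingers; the grasp point (between the pads) lies 19 mm behind it (r.tcp_to_grasp is the distance from the TCP to the grasp point, in mm); z points along the fingers, y is the direction in which the jaws open and shut (so a half turn about z gives the same grasp; the last joint's range is limited). The gripper opens to 85 mm and grips with 20 to 120 N. Pads are 22 mm wide; open, the fingers measure 114 mm over their backs; the gripper's body (76 mm by 85 mm) begins 54 mm behind the grasp point. The pads swing forward as they close: fully open they stand 13 mm farther back than shut.
Start: joints at [68.216, 7.471, 85.268, -0, 87.261, -4.893], TCP at [174.307, 574.127, 231.292] pointing down, gripper open.
Joint ranges: [-169.43, 169.43], [-51.17, 129.36], [1.28, 143.12], [-76.62, 256.62], [0, 156.53], [-152.29, 152.29]. Speed limits (degrees/s): [136.94, 136.94, 159.86, 180, 180, 180].

## Interface

Orientations are given as [roll, pitch, yaw] about the fixed x, y, z axes, in that order (R = Rz(yaw) Ry(pitch) Rx(roll)).
In Python, from bench import r gives the robot as it stands.
- The arm moves only by the tool jog_arm, never from a script. Its argument "targets" is a list of rows, each a list of 7 numbers: the shift along the tool's x, y, z in m, then the turn, a rotation vector about the tool's x, y, z in rad, then the closure, from 0 (fully open) to 1 (shut). In form: [[dx, dy, dz, wx, wy, wz, claw], ...]. A call has 1 to 5 rows; each row is the pose to reach, as a shift and turn from the pose commanded when the call began, along the tool's axes at that moment; what a row does not reach only later rows make up. A row lasts 1/12 s, in which the tool goes at most 41.7 mm and 7.16 degrees, less where a joint would pass 70% of its speed; a pose out of reach is approached as far as the arm can. A call with a gripper value outside its range is refused whole. The fingers move at their own pace and stop on an object; "newtons" is the grip in N (left out, the last holds). Time passes only in rows, so rows that repeat a pose let the fingers close. It gives the time, the measured TCP pose, the force and the opening at its end, in the units of the state.
- r.sense(): the state, without advancing time (a new reading comes with each control period).
- r.snapshot(name): name is "scene" or "side" or "wrist"; returns a dict with "pixels" (420x560x3 uint8, red, green, blue), "fx", "fy", "cx", "cy" (pixels), "origin" and "attitude" of the camera in the world. Camera axes: x right, y down, z forward; pixel columns grow to the right and rows downward; lengths in mm; the calibration is good to about 2 mm. The wrist camera is an equidistant fisheye: a pixel r from the principal point sees the ray r / f radians off the axis. A picture is of the moment at which its call begins. There is no depth.
- r.hand_in(): hands the job in, once; it reports no verdict.
The state is a dict: "time": time; "joint_pos": joint angles; "qd": joint speeds; "joint_efforts": joint torques, N m; "tool_pos": TCP position; "tcp_rot": TCP orientation; "ft_force": force on the tool from outside, world axes, zero at the start; "wrist_torque": the same for the moment, N m; "finger_gap": finger opening in mm.
Only numpy, scipy, OpenCV 4.12 (cv2) and the standard library are available. Lean on these libraries where they do the work, as an engineer would, in place of code of your own. Each camera call takes 0.05 s, during which the arm holds its last target.

## Working session

There is one attempt and no reset: what is moved stays moved. The work goes in short steps, Python scripts to look and compute and a tool call to move; the robot and the scene stay as the last step left them, time stands still between calls to the robot, and variables do not carry over. Pictures are saved under pics/ and viewed, and the job is handed in when it is done.

Besides the shell and the picture viewer there is one more tool, called after "Request:" as name([rows], argument=value, ...), one row to a line, values as JSON. jog_arm: Moves the arm, as the interface text tells. Its arguments: {"type":"object","properties":{"targets":{"type":"array","items":{"type":"array","items":{"type":"number"}}},"newtons":{"type":"number"}},"required":["targets"]}

```bash
mkdir -p pics; ls
python3 - <<'E'
from bench import r
import cv2
print(r.sense())
for n in ["scene","side","wrist"]:
    s=r.snapshot(n); cv2.imwrite(f"pics/{n}0.png",s["pixels"][:,:,::-1])
    print(n,{k:v for k,v in s.items() if k!="pixels"})
E
```

```text
pics
{'time': 0.0, 'joint_pos': array([ 6.82174997e+01,  7.51606357e+00,  8.53301549e+01, -2.60517239e-04,
        8.72601647e+01, -4.89362840e+00]), 'qd': array([-0.11406772,  0.0102066 , -0.00240818, -0.00650012,  0.00988951,
       -0.01833464]), 'joint_efforts': array([ 1.31481229e-03, -5.69396746e+01, -5.00565684e+01, -6.89771355e-06,
        1.45342690e-02, -2.47559899e-05]), 'tool_pos': array([174.0914102 , 573.61501674, 230.22606628]), 'tcp_rot': array([-1.79893982e+02, -8.81588348e-03,  1.63111133e+02]), 'ft_force': array([-0.04604844, -0.03733362,  0.23503756]), 'wrist_torque': array([ 0.01875668, -0.02557778,  0.07667201]), 'finger_gap': 85.19362042672688}
scene {'fx': 440.8682940237839, 'fy': 440.8682940237839, 'cx': 278.84148418144946, 'cy': 206.0585967736459, 'origin': array([ 902.86081857, -453.52721235, 1067.4695193 ]), 'attitude': array([-1.49073370e+02, -9.38967580e-02,  3.21534803e+01])}
side {'fx': 537.0696074630326, 'fy': 537.0696074630326, 'cx': 269.5380882194842, 'cy': 208.84530330560895, 'origin': array([ 168.12704738, -823.2110824 ,  620.94434836]), 'attitude': array([-120.35041817,    1.30696113,  -26.02744715])}
wrist {'fx': 325.19226210127806, 'fy': 325.19226210127806, 'cx': 281.1963532063601, 'cy': 204.97436247698556, 'origin': array([ 95.38754511, 597.98365653, 374.10929098]), 'attitude': array([1.61327499e+02, 9.53782588e-02, 7.30915237e+01])}
```

View pics/scene0.png

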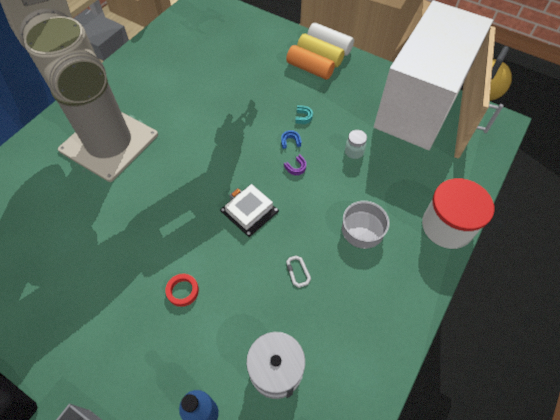

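View pics/side0.png

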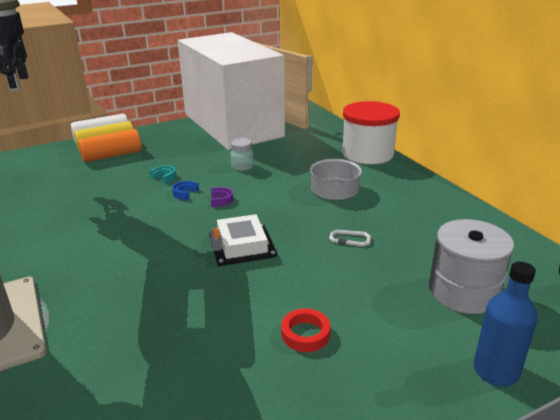

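View pics/wrist0.png

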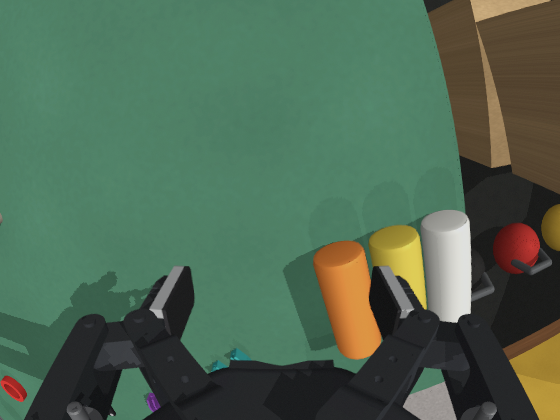

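The scene view shows the case at about (249,207) with the orange button at (237,193). The blue guard is at (291,140), with the purple (296,165) and teal (303,114) look-alikes beside it. The ring is at (182,290), the carabiner at (298,271) and the jar at (356,145). Next I measure these.

```bash
cat > h.py <<'E'
import numpy as np, cv2
from scipy.spatial.transform import Rotation as R
def Rm(a): return R.from_euler('xyz',a,degrees=True).as_matrix()
def rays(s,px,fish=False):
    px=np.atleast_2d(np.asarray(px,float)); x=(px[:,0]-s['cx'])/s['fx']; y=(px[:,1]-s['cy'])/s['fy']
    if fish:
        t=np.hypot(x,y); k=np.where(t>1e-9,np.sin(t)/np.maximum(t,1e-9),1); d=np.c_[x*k,y*k,np.cos(t)]
    else: d=np.c_[x,y,np.ones_like(x)]
    return d@Rm(s['attitude']).T
def onz(s,px,z,fish=False):
    d=rays(s,px,fish); o=np.asarray(s['origin']); return o+d*((z-o[2])/d[:,2])[:,None]
def proj(s,P,fish=False):
    c=(np.atleast_2d(P)-s['origin'])@Rm(s['attitude'])
    if fish:
        rr=np.hypot(c[:,0],c[:,1]); t=np.arctan2(rr,c[:,2]); k=t/np.maximum(rr,1e-9)
        return np.c_[s['cx']+s['fx']*c[:,0]*k,s['cy']+s['fy']*c[:,1]*k]
    return np.c_[s['cx']+s['fx']*c[:,0]/c[:,2],s['cy']+s['fy']*c[:,1]/c[:,2]]
def tri(s1,p1,s2,p2):
    d1=rays(s1,p1)[0];d2=rays(s2,p2)[0];o1=s1['origin'];o2=s2['origin']
    A=np.c_[d1,-d2];t=np.linalg.lstsq(A,o2-o1,rcond=None)[0]
    a=o1+t[0]*d1;b=o2+t[1]*d2
    return (a+b)/2,np.linalg.norm(a-b)
def hsv(s): return cv2.cvtColor(s['pixels'],cv2.COLOR_RGB2HSV)
def blobs(m,mn=8):
    n,l,st,c=cv2.connectedComponentsWithStats(m.astype('uint8'))
    return [(l==i,c[i],st[i]) for i in range(1,n) if st[i][4]>=mn]
E
python3 - <<'E'
from bench import r
from h import *
S={n:r.snapshot(n) for n in ["scene","side"]}
for n,s in S.items():
    im=s['pixels']; x0,y0=(200,90) if n=="scene" else (140,150)
    c=cv2.resize(im[y0:y0+130,x0:x0+180],None,fx=4.4,fy=4.4,interpolation=cv2.INTER_CUBIC)
    cv2.imwrite(f"pics/{n}1.png",c[:,:,::-1])
    h=hsv(s)
    H,Sa,V=h[...,0].astype(int),h[...,1],h[...,2]
    for nm,m in dict(blue=(H>105)&(H<128)&(Sa>120),orange=(H>4)&(H<18)&(Sa>140),white=(Sa<40)&(V>180),grey=(Sa<40)&(V>70)&(V<150)).items():
        for b,c,st in blobs(m,15):
            if c[0]>x0 and c[0]<x0+180 and c[1]>y0 and c[1]<y0+130: print(n,nm,c.round(1),st)
E
```

```text
scene blue [290.5 137.8] [282 131  19  17 179]
scene orange [235.7 192.3] [232 189   8   8  29]
scene white [357.2 136.3] [349 130  18  14 195]
scene white [248.6 204.1] [226 184  47  41 689]
scene grey [355.2 145.8] [348 139  18  14 109]
scene grey [246.6 214.7] [221 193  53  37 255]
scene grey [369.9 216.5] [345 203  42  33 668]
side blue [183.9 188.9] [172 181  27  19 353]
side orange [215.6 232.4] [213 228   6  10  47]
side white [241.4 229.9] [217 214  50  32 724]
side grey [241.  229.2] [228 221  27  17 336]
side grey [229.3 246.2] [210 231  59  28 283]
```

```bash
sleep 0
```

```text
(no output)
```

View pics/scene1.png

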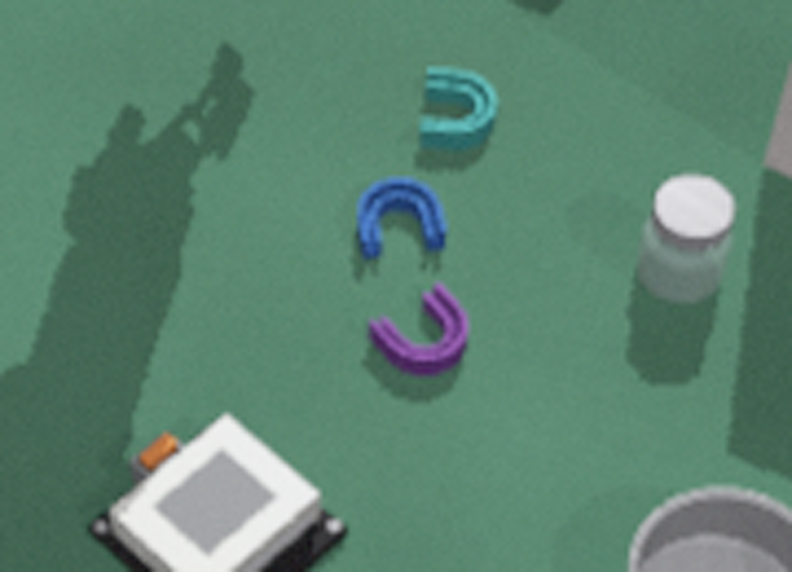

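View pics/side1.png

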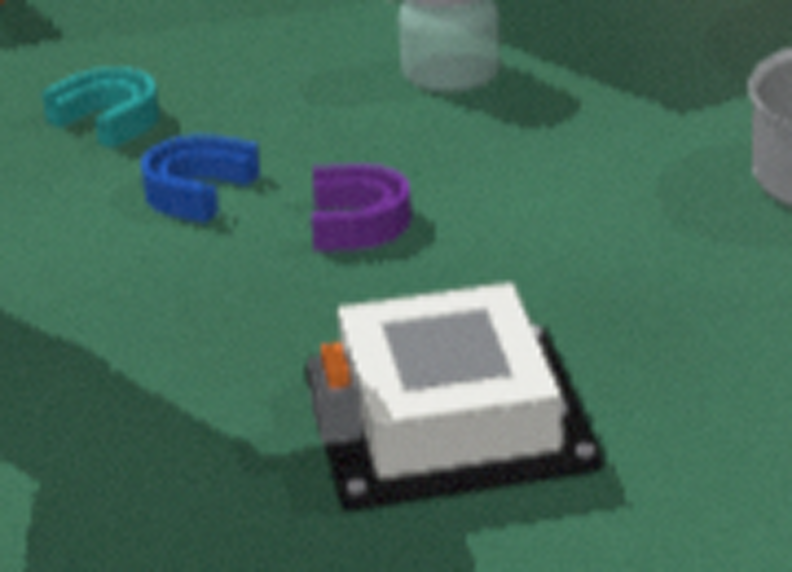

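Run:
```python
from bench import r
from h import *
S={n:r.snapshot(n) for n in ["scene","side"]}
out={}
for n,s in S.items():
    h=hsv(s);H,Sa,V=h[...,0].astype(int),h[...,1],h[...,2]
    sc=lambda m,lo,hi:[b for b in blobs(m,15) if lo[0]<b[1][0]<hi[0] and lo[1]<b[1][1]<hi[1]]
    lo,hi=((225,180),(275,230)) if n=="scene" else ((205,205),(275,255))
    W=sc((Sa<50)&(V>195),lo,hi)
    for b,c,st in W:
        ct=max(cv2.findContours(b.astype('uint8'),0,1)[0],key=cv2.contourArea)
        rc=cv2.minAreaRect(ct); bp=cv2.boxPoints(rc)
        ap=cv2.approxPolyDP(cv2.convexHull(ct),3,True)[:,0]
        print(n,'white',c,st); print(onz(s,ap,41)[:,:2].round(1))
    # button & guard & others
    o=sc((H>4)&(H<18)&(Sa>130),(205,180),(245,245))
    for b,c,st in o: print('btn',c,onz(s,c,45).round(1))
    m=(H>105)&(H<128)&(Sa>110)
    g=sc(m,(150,100),(320,210))
    for b,c,st in g:
        ys,xs=np.nonzero(b); P=onz(s,np.c_[xs,ys],16)[:,:2]
        rc=cv2.minAreaRect(P.astype('float32')); print('guard',rc, P.mean(0))
    rd=max(blobs(((H<6)|(H>174))&(Sa>150)&(np.arange(420)[:,None]>250),15),key=lambda t:t[2][4]); print('ring',onz(s,rd[1],11).round())
```

```text
scene white [248.82034976 204.19395866] [227 184  45  41 629]
[[472.8  87.4]
 [552.   67.5]
 [530.6 -26.7]
 [457.9  -6.8]]
btn [235.58064516 192.38709677] [[454.1  39.6  45. ]]
guard ((472.9185485839844, 303.24993896484375), (55.00374221801758, 62.788490295410156), 32.233978271484375) [469.26961268 306.52606776]
ring [[ 491. -254.   11.]]
side white [241.40588235 229.86911765] [217 215  50  31 680]
[[554.7  63.3]
 [533.8 -28.5]
 [461.8 -13.9]
 [474.8  83.3]]
btn [215.66 232.3 ] [[453.4  34.6  45. ]]
guard ((467.4649963378906, 293.2860412597656), (87.13092041015625, 67.9515380859375), 45.18763732910156) [470.01601828 294.48281633]
ring [[ 494. -257.   11.]]
```

Request:
jog_arm([
  [-0.15,-0.088,0,0,0,0.0,0],
  [-0.3,-0.176,0,0,0,0,0],
  [-0.44,-0.257,0,0,0,0,0],
  [-0.44,-0.257,0,0,0,0,0],
  [-0.44,-0.257,0,0,0,0,0],
])

```text
time: 0.77
tool_pos: [316.6, 419.8, 231.4]
tcp_rot: [180.0, 0.0, 163.1]
ft_force: [-0.0, -0.1, 0.1]
finger_gap: 85.3
```

Request:
jog_arm([
  [-0.24,-0.14,0,0,0,0.0,0],
  [-0.24,-0.14,0,0,0,0,0],
  [-0.24,-0.14,0,0,0,0,0],
  [-0.24,-0.14,0,0,0,0,0],
  [-0.24,-0.14,0,0,0,0,0],
])

```text
time: 1.18
tool_pos: [458.6, 266.8, 231.6]
tcp_rot: [180.0, 0.0, 163.1]
ft_force: [0.1, 0.2, 0.3]
finger_gap: 85.3
```

Request:
jog_arm([
  [-0.05,-0.03,0,0,0,0.0,1],
  [-0.05,-0.03,0,0,0,0,1],
  [-0.05,-0.03,0,0,0,0,1],
])

```text
time: 1.43
tool_pos: [499.0, 221.8, 231.2]
tcp_rot: [-180.0, 0.1, 162.8]
ft_force: [-0.3, 0.6, 0.5]
finger_gap: 51.4
```

Run:
```python
from bench import r
from h import *
s=r.snapshot("wrist"); cv2.imwrite("pics/w2.png",s["pixels"][:,:,::-1])
np.savez("w2.npz",**s)
print(r.sense()['tool_pos'],s['origin'])
for P in [(505,29,41),(472,300,10)]: print(proj(s,P,True))
```

```text
[497.65733339 223.58624287 231.12034681] [420.18495675 246.47045115 374.88090019]
[[130.01617678 230.04542436]]
[[340.32467248 129.41740137]]
```

View pics/w2.png

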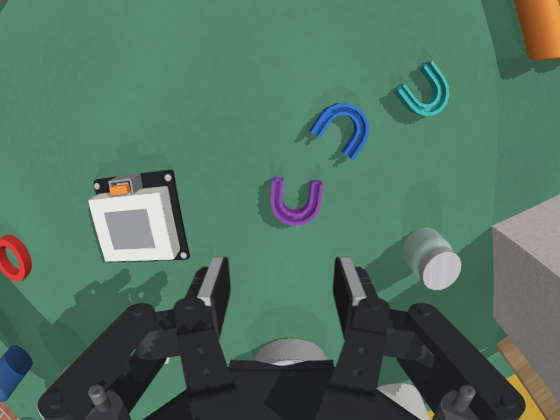

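The wrist view shows the case at about (133,225) with the button at (121,188). The blue guard is at (342,131) with its legs pointing lower left. Now I compute both poses from it.

Run:
```python
from h import *
s=dict(np.load("w2.npz"))
h=hsv(s);H,Sa,V=h[...,0].astype(int),h[...,1],h[...,2]
# undistort: resample to bench-plane orthophoto, per height
def mask_pts(m,z): 
    ys,xs=np.nonzero(m); return onz(s,np.c_[xs,ys],z,True)[:,:2]
W=[b for b in blobs((Sa<45)&(V>190),200) if 80<b[1][0]<200 and 170<b[1][1]<270]
for b,c,st in W:
    P=mask_pts(b,41).astype('float32'); print('lidwhite',cv2.minAreaRect(P))
ct=None
G=[b for b in blobs((Sa<60)&(V>90)&(V<185),100) if 100<b[1][0]<160 and 200<b[1][1]<260]
for b,c,st in G: print('panel',c,st,cv2.minAreaRect(mask_pts(b,41).astype('float32')))
O=[b for b in blobs((H>4)&(H<18)&(Sa>130),20) if c[0]<200]
for b,c,st in O: print('btn',c,onz(s,c,46,True).round(1),cv2.minAreaRect(mask_pts(b,46).astype('float32')))
K=[b for b in blobs((V<40),200) if 80<b[1][0]<200 and 160<b[1][1]<270]
for b,c,st in K: print('plate',cv2.minAreaRect(mask_pts(b,10).astype('float32')))
B=[b for b in blobs((H>105)&(H<128)&(Sa>110),100) if 300<b[1][0]<380 and 90<b[1][1]<170]
for b,c,st in B:
    for z in (0,10,20):
        rc=cv2.minAreaRect(mask_pts(b,z).astype('float32')); print('guard',z,rc, cv2.boxPoints(rc).round(1).tolist(), mask_pts(b,z).mean(0))
x=s['pixels'][85:175,290:400]; cv2.imwrite("pics/g2.png",cv2.resize(x,None,fx=6,fy=6,interpolation=2)[:,:,::-1])
x=s['pixels'][160:275,80:200]; cv2.imwrite("pics/c2.png",cv2.resize(x,None,fx=5,fy=5,interpolation=2)[:,:,::-1])
```

```text
lidwhite ((503.54998779296875, 28.382625579833984), (101.36805725097656, 84.12637329101562), 77.31188201904297)
panel [148.24938875 202.51670742] [  88  173   92   86 1227] ((480.2562255859375, 58.530517578125), (131.05572509765625, 75.43531799316406), 38.334964752197266)
panel [129.53021807 229.12772586] [ 104  209   51   41 1605] ((504.1475830078125, 27.413223266601562), (60.02416229248047, 49.68821334838867), 77.77705383300781)
btn [539.96881862  27.44707949] [[398.2 591.6  46. ]] ((400.8725280761719, 600.037353515625), (89.79827880859375, 79.0056381225586), 89.71430969238281)
btn [119.28415301 189.18579235] [[453.6  41.5  46. ]] ((453.646484375, 41.2330207824707), (28.81789779663086, 11.040276527404785), 75.80685424804688)
plate ((460.8107604980469, 71.793701171875), (34.38153076171875, 17.693239212036133), 76.40360260009766)
plate ((514.6815185546875, 84.05792236328125), (6.3239874839782715, 117.57125091552734), 78.25951385498047)
guard 0 ((470.62567138671875, 306.65625), (63.165809631347656, 53.8812255859375), 41.07417297363281) [[429.1000061035156, 306.20001220703125], [464.5, 265.6000061035156], [512.0999755859375, 307.1000061035156], [476.70001220703125, 347.70001220703125]] [470.82624396 307.60193678]
guard 10 ((469.28009033203125, 305.05072021484375), (61.480838775634766, 52.44393539428711), 41.07414627075195) [[428.8999938964844, 304.6000061035156], [463.29998779296875, 265.1000061035156], [509.70001220703125, 305.5], [475.20001220703125, 345.0]] [469.4753806  305.97124592]
guard 20 ((467.9346008300781, 303.4453125), (59.7958984375, 51.006675720214844), 41.07417297363281) [[428.6000061035156, 303.0], [462.20001220703125, 264.6000061035156], [507.20001220703125, 303.8999938964844], [473.70001220703125, 342.29998779296875]] [468.12451724 304.34055506]
```

View pics/g2.png

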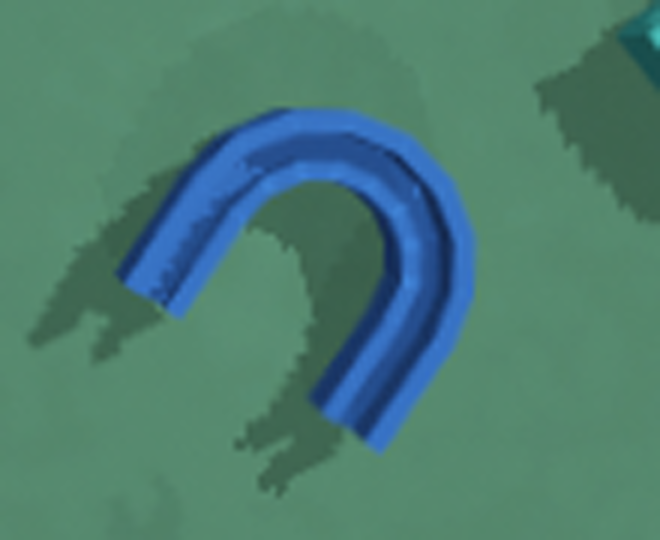

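View pics/c2.png

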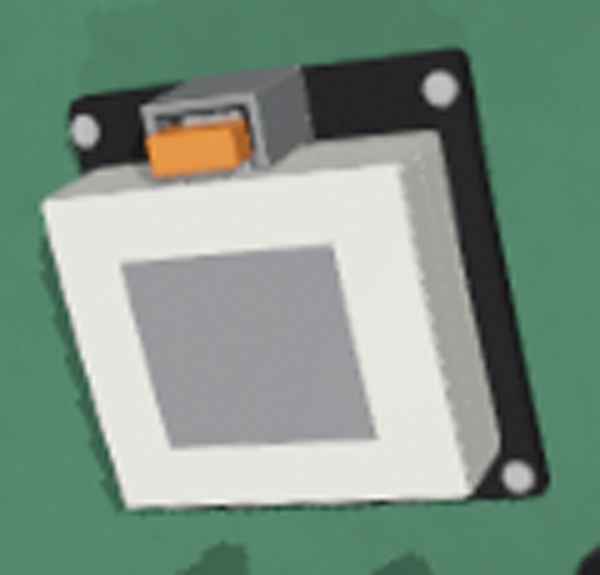

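Request:
jog_arm([
  [-0.0174,-0.188,0.15,0,0,-0.077,1],
  [-0.0174,-0.188,0.15,0,0,-0.077,1],
  [-0.0174,-0.188,0.15,0,0,-0.077,1],
  [-0.0174,-0.188,0.15,0,0,-0.077,1],
  [-0.0174,-0.188,0.15,0,0,-0.077,1],
])

```text
time: 1.9
tool_pos: [462.8, 65.6, 100.8]
tcp_rot: [180.0, 0.0, 167.6]
ft_force: [1.5, -0.7, -0.1]
finger_gap: -0.1
```

```bash
cat >> h.py <<'E'
C0=np.array([503.9,28.0]); YC=-12.5
def go(r,P,rpy=None):
    s=r.sense(); M=Rm(s['tcp_rot']); d=M.T@(np.array(P,float)-s['tool_pos'])
    w=np.zeros(3)
    if rpy is not None: w=R.from_matrix(M.T@Rm(rpy)).as_rotvec()
    print('pos',s['tool_pos'].round(1),s['tcp_rot'].round(1),'F',s['ft_force'].round(1),'t',round(s['time'],2),'gap',round(s['finger_gap'],1)); print('->',(d/1000).round(4),w.round(4))
def case(x,y,z):
    c,s=np.cos(np.radians(YC)),np.sin(np.radians(YC)); return [C0[0]+c*x-s*y,C0[1]+s*x+c*y,z]
E
python3 - <<'E'
from bench import r
from h import *
go(r,case(-45,0,70),[180,0,167.5])
E
```

```text
pos [462.8  65.6 100.8] [180.    0.  167.6] F [ 1.5 -0.7 -0.1] t 1.9 gap -0.1
-> [-0.0032 -0.0279  0.0307] [0.0006 0.0005 0.0024]
```

Request:
jog_arm([
  [-0.003,-0.026,0.025,0,0,0,1],
  [-0.003,-0.026,0.025,0,0,0,1],
  [-0.003,-0.026,0.025,0,0,0,1],
])

```text
time: 2.15
tool_pos: [459.2, 39.6, 75.1]
tcp_rot: [-180.0, -0.2, 167.4]
ft_force: [0.3, 0.2, 0.3]
finger_gap: 0.1
```

Run:
```python
from bench import r
from h import *
go(r,case(-45,0,55),[180,0,167.5])
for n in ("wrist","side"):
    s=r.snapshot(n); x=s['pixels']
    if n=="wrist": cv2.imwrite("pics/w3.png",x[:,:,::-1])
    else: cv2.imwrite("pics/s3.png",cv2.resize(x[160:280,150:300],None,fx=4.5,fy=4.5,interpolation=2)[:,:,::-1])
```

```text
pos [459.2  39.6  75.1] [-180.    -0.2  167.4] F [0.3 0.2 0.3] t 2.15 gap 0.1
-> [-0.0013 -0.0016  0.0201] [-0.0002 -0.0036 -0.0011]
```

View pics/w3.png

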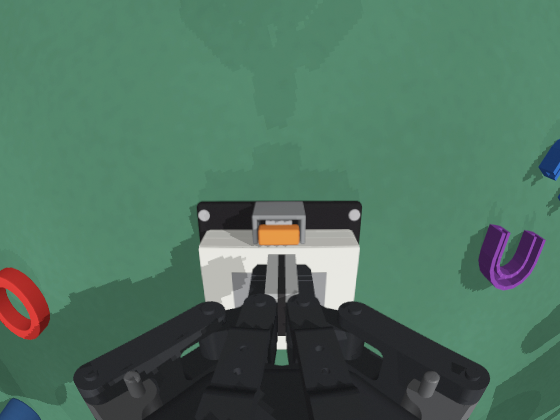

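View pics/s3.png

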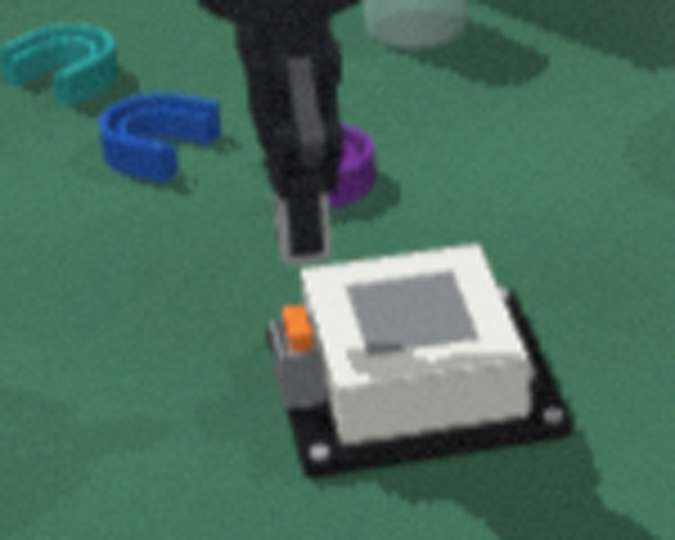

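Request:
jog_arm([
  [-0.001,-0.0016,0.01,0,0,0,1],
  [-0.001,-0.0016,0.02,0,0,0,1],
  [-0.001,-0.0016,0.027,0,0,0,1],
  [-0.001,-0.0016,0.028,0,0,0,1],
])

```text
time: 2.58
tool_pos: [460.5, 38.3, 46.7]
tcp_rot: [-180.0, -0.2, 167.6]
ft_force: [-0.4, -0.3, 0.4]
finger_gap: -0.0
```

Run:
```python
from bench import r
from h import *
go(r,case(-45,0,42),[180,0,167.5])
for n in ("wrist","side"):
    s=r.snapshot(n); x=s['pixels']
    if n=="wrist": cv2.imwrite("pics/w4.png",x[:,:,::-1])
    else: cv2.imwrite("pics/s4.png",cv2.resize(x[160:280,150:300],None,fx=4.5,fy=4.5,interpolation=2)[:,:,::-1])
```

```text
pos [460.5  38.3  46.7] [-180.    -0.2  167.6] F [-0.4 -0.3  0.4] t 2.58 gap -0.0
-> [ 0.0004 -0.0007  0.0047] [-0.0005 -0.0027  0.0013]
```

View pics/s4.png

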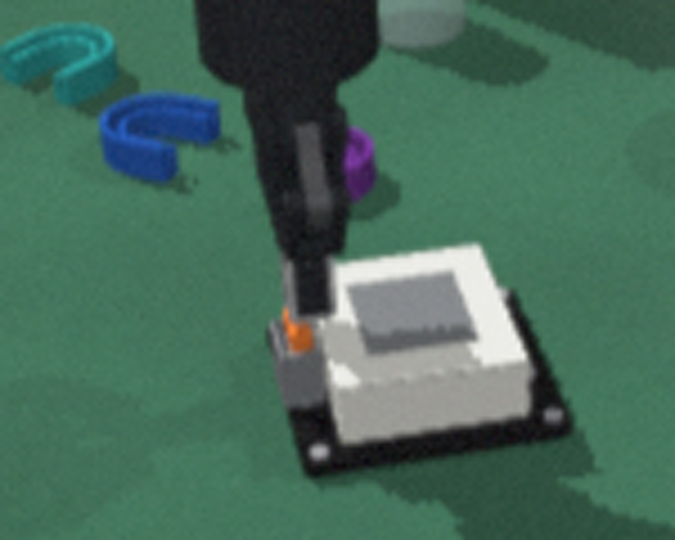

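The side view shows the closed tip at about (310,290) in the crop, spanning the button (297,330) and the lid's front edge. I press down now.

Request:
jog_arm([
  [0.0,0,0.002,0,0,0,1],
  [0,0,0.0035,0,0,0,1],
  [0,0,0.0045,0,0,0,1],
  [0,0,0.0045,0,0,0,1],
])

```text
time: 3.02
tool_pos: [462.2, 37.8, 44.5]
tcp_rot: [180.0, 0.0, 167.5]
ft_force: [-0.2, 0.6, 2.4]
finger_gap: 0.3
```

Request:
jog_arm([
  [0.001,0,0.001,0,0,0,1],
  [0.001,0,0.0015,0,0,0,1],
  [0.001,0,0.002,0,0,0,1],
])

```text
time: 3.27
tool_pos: [461.7, 37.8, 42.9]
tcp_rot: [180.0, 0.1, 167.5]
ft_force: [2.0, -0.1, 3.9]
finger_gap: 0.1
```

Run:
```python
from bench import r
from h import *
go(r,case(-45,0,42),[180,0,167.5])
for n in ("wrist","side"):
    s=r.snapshot(n); x=s['pixels']
    if n=="wrist": cv2.imwrite("pics/w5.png",x[:,:,::-1])
    else: cv2.imwrite("pics/s5.png",cv2.resize(x[160:280,150:300],None,fx=4.5,fy=4.5,interpolation=2)[:,:,::-1])
```

```text
pos [461.7  37.8  42.9] [1.800e+02 1.000e-01 1.675e+02] F [ 2.  -0.1  3.9] t 3.27 gap 0.1
-> [ 0.0017 -0.0004  0.0009] [0.0003 0.0019 0.0003]
```

View pics/s5.png

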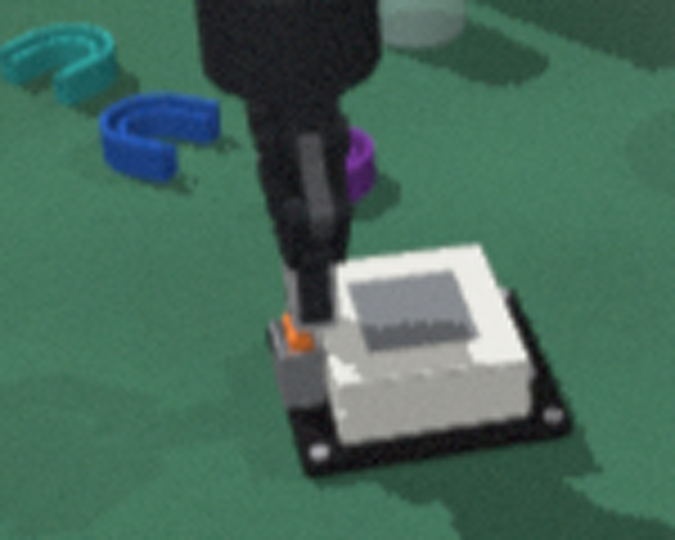

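View pics/w5.png

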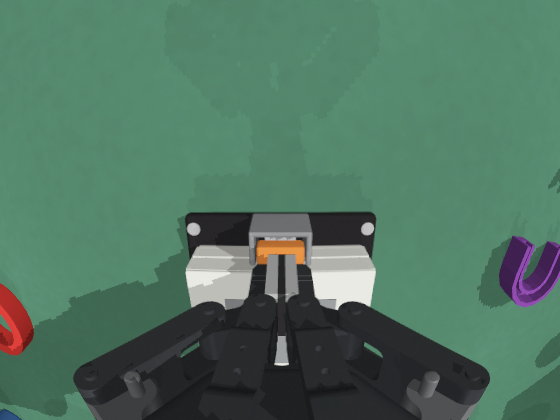

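Request:
jog_arm([
  [0.0015,0,0.0008,0,0,0,1],
  [0.0015,0,0.0015,0,0,0,1],
  [0.0015,0,0.0015,0,0,0,1],
])

```text
time: 3.62
tool_pos: [460.3, 38.1, 41.5]
tcp_rot: [180.0, 0.1, 167.5]
ft_force: [3.3, -0.9, 6.0]
finger_gap: 0.2
```

Request:
jog_arm([
  [0.0,0,-0.0007,0,-0.07,0,1],
  [0.0001,0,-0.0014,0,-0.14,0,1],
  [0.0002,0,-0.0021,0,-0.21,0,1],
  [0.0004,0,-0.0028,0,-0.28,0,1],
  [0.0007,0,-0.0035,0,-0.35,0,1],
])

```text
time: 4.03
tool_pos: [459.9, 38.2, 45.4]
tcp_rot: [180.0, 20.4, 167.5]
ft_force: [1.4, -2.5, 5.2]
finger_gap: -0.1
```

Run:
```python
from bench import r
from h import *
go(r,case(-45,0,42),[180,0,167.5])
for n in ("wrist","side"):
    s=r.snapshot(n); x=s['pixels']
    if n=="wrist": cv2.imwrite("pics/w6.png",x[:,:,::-1])
    else: cv2.imwrite("pics/s6.png",cv2.resize(x[160:280,150:300],None,fx=4.5,fy=4.5,interpolation=2)[:,:,::-1])
```

```text
pos [459.9  38.2  45.4] [180.   20.4 167.5] F [ 1.4 -2.5  5.2] t 4.03 gap -0.1
-> [ 0.001  -0.0004  0.0032] [0.0006 0.356  0.0004]
```

View pics/s6.png

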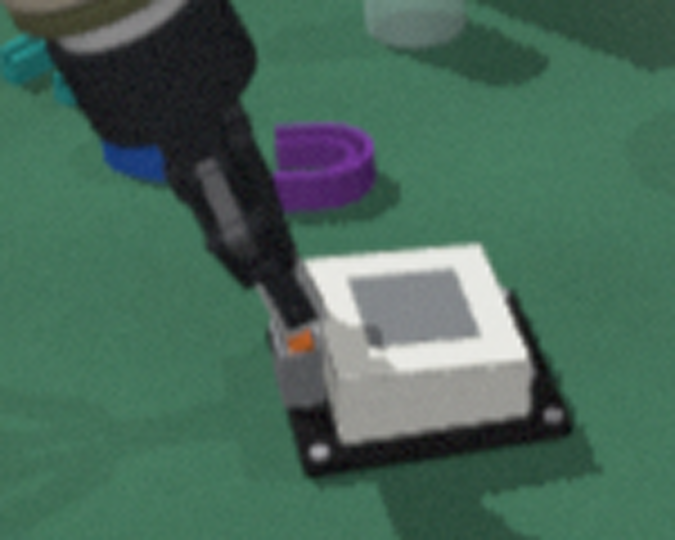

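Run:
```python
import cv2,numpy as np
a=cv2.imread("pics/s5.png")[130:480,250:600];b=cv2.imread("pics/s6.png")[130:480,250:600]
cv2.imwrite("pics/cmp6.png",np.hstack([a,b]))
w=cv2.imread("pics/w6.png"); cv2.imwrite("pics/w6c.png",cv2.resize(w[170:370,160:400],None,fx=3,fy=3,interpolation=2)[:600])
```

```text
(no output)
```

View pics/cmp6.png

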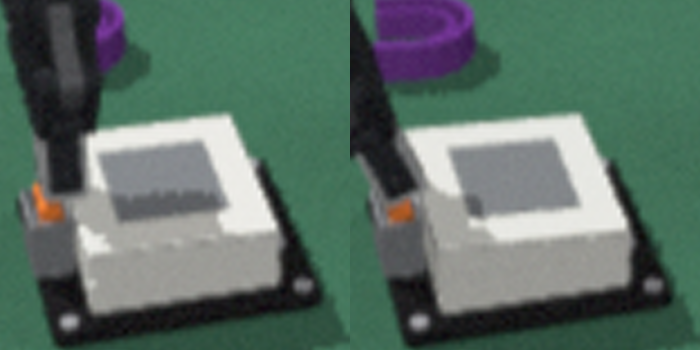

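View pics/w6c.png

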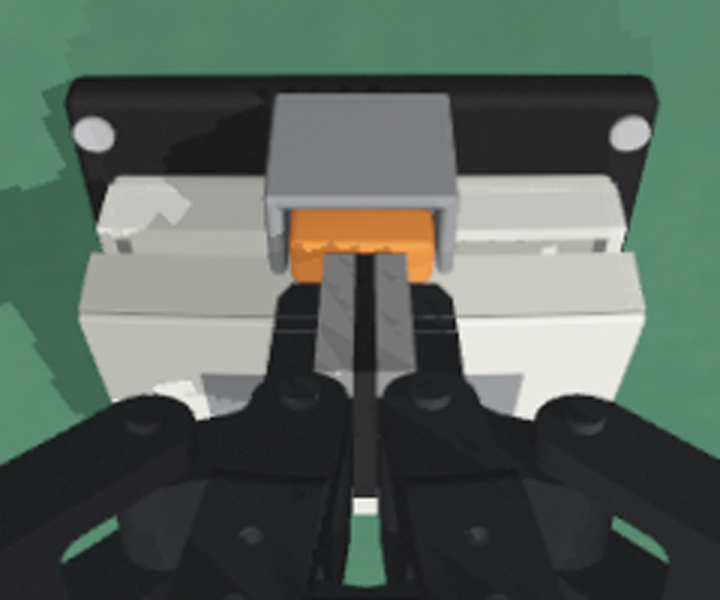

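The crop shows the lid is freed and has lifted, with a gap now between the tray rim and the lid. I tilt further while holding the button down.

Request:
jog_arm([
  [0.0,0,-0.0007,0,-0.07,0,1],
  [0.0001,0,-0.0015,0,-0.14,0,1],
  [0.0002,0,-0.0023,0,-0.21,0,1],
  [0.0003,0,-0.0027,0,-0.25,0,1],
])

```text
time: 4.47
tool_pos: [485.9, 47.8, 51.7]
tcp_rot: [-179.3, 33.5, 167.5]
ft_force: [-0.7, -1.4, -0.2]
finger_gap: -0.3
```

Run:
```python
from bench import r
from h import *
go(r,case(-45,0,42),[180,0,167.5])
for n in ("wrist",):
    s=r.snapshot(n); x=s['pixels']
    cv2.imwrite("pics/w7c.png",cv2.resize(x[170:370,160:400],None,fx=3,fy=3,interpolation=2)[:600,:,::-1])
```

```text
pos [485.9  47.8  51.7] [-179.3   33.5  167.5] F [-0.7 -1.4 -0.2] t 4.47 gap -0.3
-> [ 0.0247 -0.0155 -0.0044] [-0.0124  0.5841 -0.0044]
```

View pics/w7c.png

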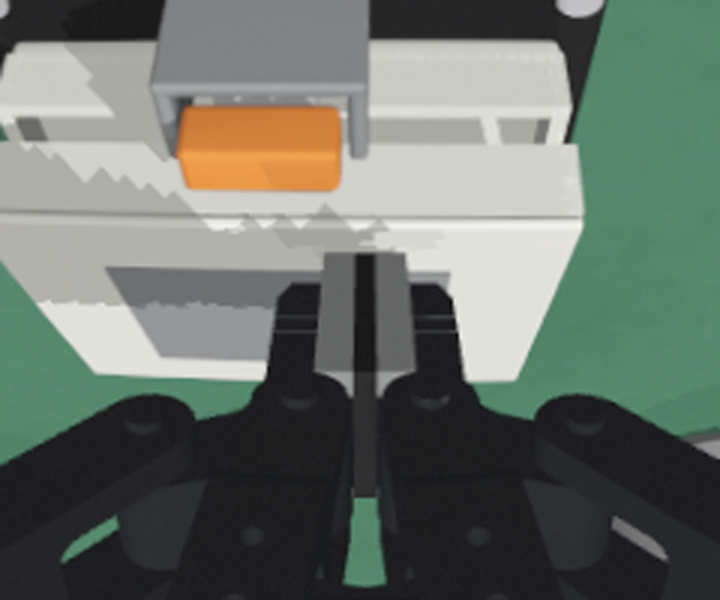

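Run:
```python
from bench import r
from h import *
q=r.sense(); print(q['qd'].round(2),q['joint_pos'].round(2)); go(r,case(-45,0,42),[180,0,167.5])
s=r.snapshot("side"); x=s['pixels']
cv2.imwrite("pics/s7.png",cv2.resize(x[160:280,150:300],None,fx=4.5,fy=4.5,interpolation=2)[:,:,::-1])
q=r.sense(); print(q['qd'].round(2)); go(r,case(-45,0,42),[180,0,167.5])
```

```text
[ -1.83   0.04   0.63   8.33   5.36 -11.18] [  8.74 -28.27 143.12 -21.33  35.72 -54.37]
pos [485.1  48.   50.2] [-179.2   33.4  167.5] F [-0.2  0.1 -0.5] t 4.52 gap -0.3
-> [ 0.0232 -0.0156 -0.0053] [-0.0133  0.5831 -0.0042]
[-1.52 -0.46 -1.11  4.55  2.09 -6.45]
pos [484.   48.   49.5] [-179.1   33.1  167.6] F [4.4 0.2 4.8] t 4.57 gap -0.2
-> [ 0.0219 -0.0153 -0.0052] [-0.0138  0.5785 -0.0021]
```

View pics/s7.png

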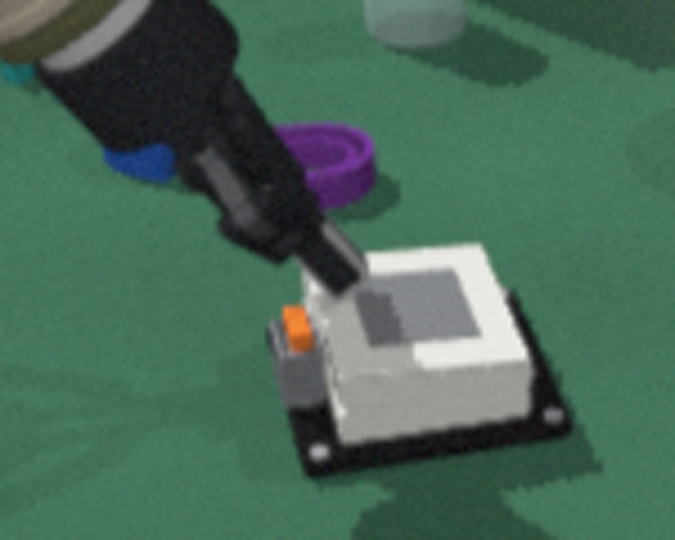

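Joint 3 reached the end of its range (143.12°) because I tilted too far, and the arm was pulled forward, so the tip now sits on the lid. I ease it back upright with the finger kept over the lid.

Request:
jog_arm([
  [0,0,0,0,0.1,0,1],
  [0,0,0,0,0.2,0,1],
  [0,0,0,0,0.3,0,1],
  [0.0,0,0,0,0.4,0,1],
  [0,0,0,0,0.5,0,1],
])

```text
time: 4.98
tool_pos: [483.8, 47.9, 50.2]
tcp_rot: [-179.5, 4.1, 167.2]
ft_force: [0.0, 0.5, -0.2]
finger_gap: -0.2
```

Run:
```python
from bench import r
from h import *
q=r.sense(); print(q['qd'].round(2),q['joint_pos'].round(2))
s=r.snapshot("side"); x=s['pixels']
go(r,case(-25,0,50),[180,5,167.5])
a=cv2.resize(x[180:280,190:290],None,fx=4,fy=4,interpolation=2)
s=r.snapshot("wrist"); x=s['pixels']
b=cv2.resize(x[170:370,160:360],None,fx=2,fy=2,interpolation=2)
cv2.imwrite("pics/m8.png",np.hstack([a,b])[:,:,::-1])
```

```text
[-13.77  63.82 -64.25  22.16  66.66 -24.14] [  0.71  -4.04 116.95  -1.64  63.23 -75.78]
pos [485.1  47.2  49.6] [-179.5    3.7  167.1] F [-0.  -1.4  4.2] t 5.03 gap 0.1
-> [ 0.0023 -0.0147 -0.0004] [-0.01   -0.0228 -0.0062]
```

View pics/m8.png

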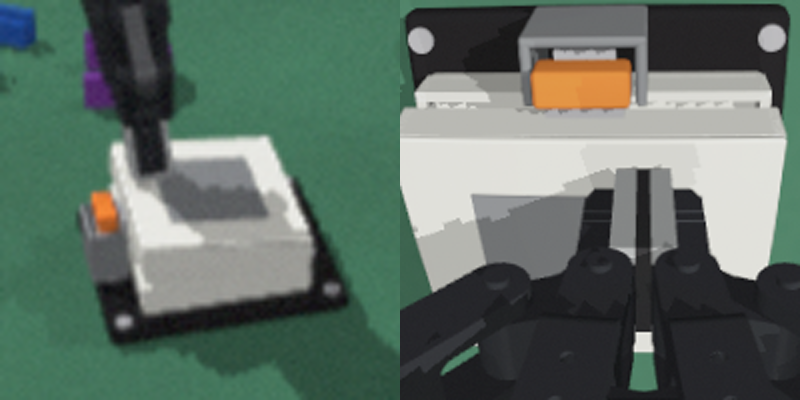

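Force is 4 N up at 50 mm, so the lid is resting on the finger with its edge about 9 mm up, past the 6 mm point where it stays free. Now I work out the arc for easing it back.

```bash
cat >> h.py <<'E'
def arc(r,ths,s=72,y=0,pitch=0,yaw=167.5):
    q=r.sense(); M=Rm(q['tcp_rot'])
    w=R.from_matrix(M.T@Rm([180,pitch,yaw])).as_rotvec()
    print('pos',q['tool_pos'].round(1),q['tcp_rot'].round(1),'F',q['ft_force'].round(1),round(q['time'],2))
    for t in ths:
        x=42-s*np.cos(t)+15*np.sin(t); z=26+s*np.sin(t)+15*np.cos(t)
        if t>1.35:
            z=26+s*np.sin(1.35)+15*np.cos(1.35)
            x=max(42-s*np.cos(1.35)+15*np.sin(1.35), 42-84*np.cos(t)+15*np.sin(t)) if t>1.6 else 42-s*np.cos(1.35)+15*np.sin(1.35)+(t-1.35)*60
        P=case(x+11,y,z); print(round(t,2),'case',round(x+11,1),round(z,1),'tool',((M.T@(np.array(P)-q['tool_pos']))/1000).round(4).tolist(),w.round(3).tolist())
E
python3 - <<'E'
from bench import r
from h import *
arc(r,[.13,.19,.25,.31,.37],y=8)
E
```

```text
pos [485.   46.9  49.1] [-179.4    4.1  167.1] F [1.2 0.6 1.3] 5.08
0.13 case -16.4 50.2 tool [-0.0062, -0.0063, -0.0006] [-0.011, 0.072, -0.008]
0.19 case -14.9 54.3 tool [-0.0081, -0.0064, -0.0046] [-0.011, 0.072, -0.008]
0.25 case -13.1 58.3 tool [-0.0102, -0.0064, -0.0085] [-0.011, 0.072, -0.008]
0.31 case -11.0 62.2 tool [-0.0126, -0.0064, -0.0123] [-0.011, 0.072, -0.008]
0.37 case -8.7 66.0 tool [-0.0151, -0.0064, -0.0159] [-0.011, 0.072, -0.008]
```

Request:
jog_arm([
  [-0.006,-0.003,-0.001,-0.01,0.07,-0.01,1],
  [-0.008,-0.006,-0.0046,-0.01,0.07,-0.01,1],
  [-0.0102,-0.0064,-0.0085,-0.01,0.07,-0.01,1],
  [-0.0126,-0.0064,-0.0123,-0.01,0.07,-0.01,1],
  [-0.0151,-0.0064,-0.0159,-0.01,0.07,-0.01,1],
])

```text
time: 5.5
tool_pos: [496.4, 38.3, 68.1]
tcp_rot: [-179.9, 0.7, 167.7]
ft_force: [1.0, -0.1, 1.5]
finger_gap: -0.2
```

Run:
```python
from bench import r
from h import *
s=r.snapshot("side"); x=s['pixels']
arc(r,[.37,.43,.49,.55,.61,.67],y=8)
cv2.imwrite("pics/s9.png",cv2.resize(x[180:280,190:290],None,fx=5,fy=5,interpolation=2)[:,:,::-1])
```

```text
pos [497.4  38.3  69.2] [-179.9    0.7  167.7] F [-0.8 -1.   2.9] 5.55
0.37 case -8.7 66.0 tool [0.0002, -0.0007, 0.0032] [-0.002, 0.013, 0.003]
0.43 case -6.2 69.6 tool [-0.0024, -0.0007, -0.0004] [-0.002, 0.013, 0.003]
0.49 case -3.5 73.1 tool [-0.0051, -0.0007, -0.0038] [-0.002, 0.013, 0.003]
0.55 case -0.5 76.4 tool [-0.0081, -0.0007, -0.0071] [-0.002, 0.013, 0.003]
0.61 case 2.6 79.5 tool [-0.0113, -0.0007, -0.0102] [-0.002, 0.013, 0.003]
0.67 case 5.9 82.5 tool [-0.0146, -0.0007, -0.0131] [-0.002, 0.013, 0.003]
```

View pics/s9.png

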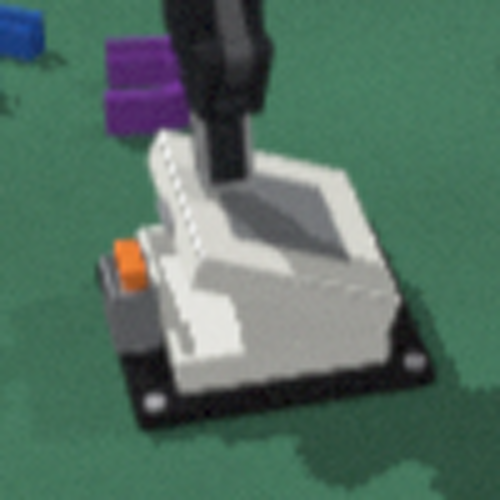

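The side view shows the lid resting on the fingertip at about 25°, rising under control (tip at (228,180) in the crop). I continue.

Request:
jog_arm([
  [-0.0034,0,-0.002,0,0.01,0,1],
  [-0.006,0,-0.005,0,0.01,0,1],
  [-0.009,0,-0.008,0,0.01,0,1],
  [-0.012,0,-0.011,0,0.01,0,1],
  [-0.0148,0,-0.0133,0,0.01,0,1],
])

```text
time: 5.97
tool_pos: [511.3, 35.2, 81.0]
tcp_rot: [-179.9, -0.1, 167.7]
ft_force: [0.4, -0.2, 1.6]
finger_gap: 0.2
```

Run:
```python
from bench import r
from h import *
arc(r,[.67,.73,.79,.85,.91,.97,1.03],y=8)
```

```text
pos [511.3  35.2  81. ] [-1.799e+02 -1.000e-01  1.677e+02] F [ 0.4 -0.2  1.6] 5.97
0.67 case 5.9 82.5 tool [-0.0002, -0.0006, -0.0015] [-0.002, -0.001, 0.003]
0.73 case 9.4 85.2 tool [-0.0037, -0.0006, -0.0042] [-0.002, -0.001, 0.003]
0.79 case 13.0 87.7 tool [-0.0073, -0.0006, -0.0068] [-0.002, -0.001, 0.003]
0.85 case 16.8 90.0 tool [-0.0111, -0.0007, -0.0091] [-0.002, -0.001, 0.003]
0.91 case 20.7 92.1 tool [-0.015, -0.0007, -0.0111] [-0.002, -0.001, 0.003]
0.97 case 24.7 93.9 tool [-0.019, -0.0007, -0.0129] [-0.002, -0.001, 0.003]
1.03 case 28.8 95.4 tool [-0.0231, -0.0007, -0.0145] [-0.002, -0.001, 0.003]
```

Request:
jog_arm([
  [-0.0037,0,-0.0042,0,0,0,1],
  [-0.0073,0,-0.0068,0,0,0,1],
  [-0.011,0,-0.009,0,0,0,1],
  [-0.015,0,-0.011,0,0,0,1],
  [-0.019,0,-0.0128,0,0,0,1],
])

```text
time: 6.38
tool_pos: [529.7, 31.0, 93.4]
tcp_rot: [-179.9, -0.1, 167.7]
ft_force: [0.8, -0.2, 1.1]
finger_gap: -0.1
```

Run:
```python
from bench import r
from h import *
arc(r,[.97,1.03,1.09,1.15,1.21,1.27,1.35,1.45,1.55,1.65,1.75,1.85,1.95],y=8)
s=r.snapshot("side"); x=s['pixels']
cv2.imwrite("pics/s10.png",cv2.resize(x[150:280,190:320],None,fx=4,fy=4,interpolation=2)[:,:,::-1])
```

```text
pos [529.7  31.   93.4] [-1.799e+02 -1.000e-01  1.677e+02] F [ 0.8 -0.2  1.1] 6.38
0.97 case 24.7 93.9 tool [-0.0001, -0.0005, -0.0005] [-0.002, -0.002, 0.003]
1.03 case 28.8 95.4 tool [-0.0042, -0.0005, -0.002] [-0.002, -0.002, 0.003]
1.09 case 33.0 96.8 tool [-0.0084, -0.0006, -0.0034] [-0.002, -0.002, 0.003]
1.15 case 37.3 97.8 tool [-0.0127, -0.0006, -0.0045] [-0.002, -0.002, 0.003]
1.21 case 41.6 98.7 tool [-0.017, -0.0006, -0.0053] [-0.002, -0.002, 0.003]
1.27 case 46.0 99.2 tool [-0.0214, -0.0006, -0.0058] [-0.002, -0.002, 0.003]
1.35 case 51.9 99.5 tool [-0.0273, -0.0006, -0.0062] [-0.002, -0.002, 0.003]
1.45 case 57.9 99.5 tool [-0.0333, -0.0006, -0.0062] [-0.002, -0.002, 0.003]
1.55 case 63.9 99.5 tool [-0.0393, -0.0006, -0.0062] [-0.002, -0.002, 0.003]
1.65 case 74.6 99.5 tool [-0.05, -0.0007, -0.0062] [-0.002, -0.002, 0.003]
1.75 case 82.7 99.5 tool [-0.0581, -0.0007, -0.0062] [-0.002, -0.002, 0.003]
1.85 case 90.6 99.5 tool [-0.066, -0.0007, -0.0062] [-0.002, -0.002, 0.003]
1.95 case 98.0 99.5 tool [-0.0734, -0.0007, -0.0062] [-0.002, -0.002, 0.003]
```

View pics/s10.png

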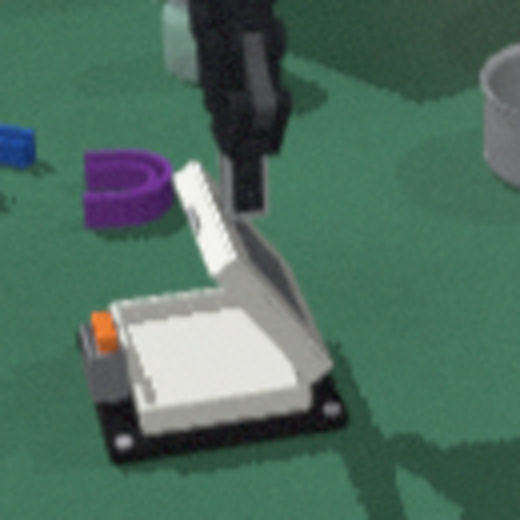

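Request:
jog_arm([
  [-0.0042,0,-0.002,0,0,0,1],
  [-0.0085,0,-0.003,0,0,0,1],
  [-0.013,0,-0.0035,0,0,0,1],
  [-0.0175,0,-0.003,0,0,0,1],
  [-0.022,0,-0.002,0,0,0,1],
])

```text
time: 6.85
tool_pos: [551.4, 26.3, 95.3]
tcp_rot: [-179.9, -0.1, 167.7]
ft_force: [0.4, -0.7, 1.4]
finger_gap: -0.1
```

Request:
jog_arm([
  [-0.005,0,0.001,0,0,0,1],
  [-0.01,0,0.0015,0,0,0,1],
  [-0.015,0,0.002,0,0,0,1],
  [-0.02,0,0.003,0,0,0,1],
  [-0.025,0,0.004,0,0,0,1],
])

```text
time: 7.27
tool_pos: [575.7, 21.0, 90.9]
tcp_rot: [-179.9, -0.1, 167.7]
ft_force: [0.7, -0.3, -0.1]
finger_gap: 0.3
```

Run:
```python
from bench import r
from h import *
arc(r,[1.55,1.65,1.75,1.85,1.95],y=8)
s=r.snapshot("side"); x=s['pixels']
cv2.imwrite("pics/s11.png",cv2.resize(x[150:280,190:320],None,fx=4,fy=4,interpolation=2)[:,:,::-1])
```

```text
pos [575.7  21.   90.9] [-1.799e+02 -1.000e-01  1.677e+02] F [ 0.7 -0.3 -0.1] 7.27
1.55 case 63.9 99.5 tool [0.0078, -0.0007, -0.0086] [-0.002, -0.002, 0.003]
1.65 case 74.6 99.5 tool [-0.0029, -0.0007, -0.0086] [-0.002, -0.002, 0.003]
1.75 case 82.7 99.5 tool [-0.0111, -0.0007, -0.0086] [-0.002, -0.002, 0.003]
1.85 case 90.6 99.5 tool [-0.0189, -0.0007, -0.0086] [-0.002, -0.002, 0.003]
1.95 case 98.0 99.5 tool [-0.0264, -0.0008, -0.0086] [-0.002, -0.002, 0.003]
```

View pics/s11.png

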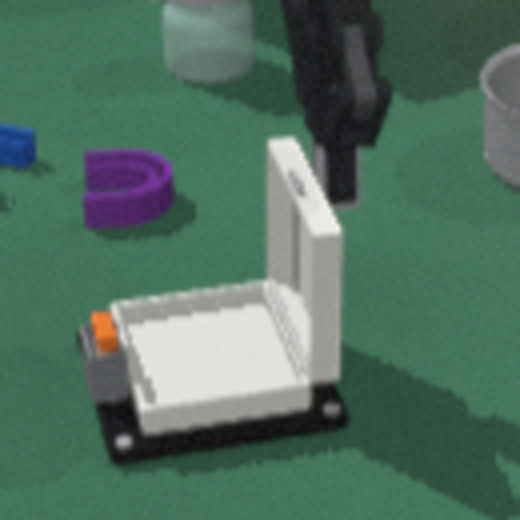

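The lid is about upright and still resting against the finger. I ease it over the rest of the way.

Request:
jog_arm([
  [-0.005,0,0.001,0,0,0,1],
  [-0.009,0,0.002,0,0,0,1],
  [-0.013,0,0.003,0,0,0,1],
  [-0.017,0,0.003,0,0,0,1],
  [-0.02,0,0.003,0,0,0,1],
])

```text
time: 7.73
tool_pos: [595.1, 16.7, 87.9]
tcp_rot: [-179.9, -0.1, 167.7]
ft_force: [-0.5, -1.0, -0.6]
finger_gap: -0.0
```

Request:
jog_arm([
  [-0.003,0,0,0,0,0,1],
  [-0.006,0,0,0,0,0,1],
  [-0.009,0,0,0,0,0,1],
  [-0.012,0,0,0,0,0,1],
  [-0.015,0,0,0,0,0,1],
])

```text
time: 8.15
tool_pos: [609.7, 13.5, 88.1]
tcp_rot: [-179.9, -0.1, 167.7]
ft_force: [0.0, 0.7, -0.2]
finger_gap: -0.2
```

Run:
```python
from bench import r
from h import *
arc(r,[1.95],y=8)
s=r.snapshot("side"); x=s['pixels']
cv2.imwrite("pics/s12.png",cv2.resize(x[150:280,190:320],None,fx=4,fy=4,interpolation=2)[:,:,::-1])
```

```text
pos [609.7  13.5  88.1] [-1.799e+02 -1.000e-01  1.677e+02] F [ 0.   0.7 -0.2] 8.15
1.95 case 98.0 99.5 tool [0.0084, -0.0008, -0.0114] [-0.002, -0.002, 0.003]
```

View pics/s12.png

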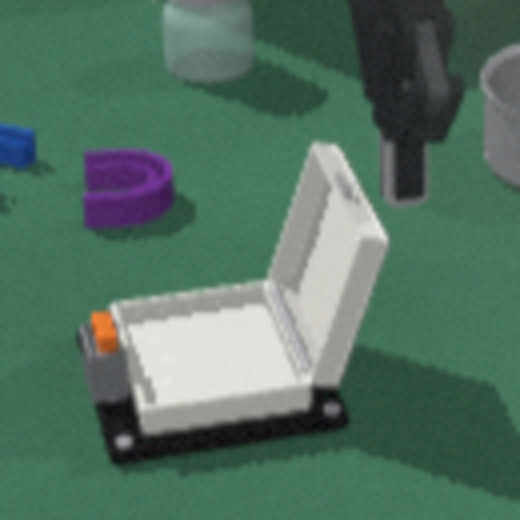

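The lid stands wide open on its own and the finger is clear of it (tip at (405,190) in the crop). I retreat upward and move over to the guard.

Request:
jog_arm([
  [0,0,-0.04,0,0,0,1],
  [0.0,0,-0.08,0,0,0,1],
  [0,0,-0.11,0,0,0,0.5],
  [0.025,0.035,-0.115,0,0,0.12,0],
  [0.05,0.07,-0.115,0,0,0.24,0],
])

```text
time: 8.62
tool_pos: [579.6, 88.8, 207.4]
tcp_rot: [179.9, 0.3, 153.5]
ft_force: [-0.2, 1.1, -0.5]
finger_gap: 35.5
```

Run:
```python
from bench import r
from h import *
go(r,[522,240,200],[180,0,131])
```

```text
pos [579.6  88.8 207.4] [179.9   0.3 153.5] F [-0.2  1.1 -0.5] t 8.62 gap 35.5
-> [0.119  0.1096 0.0069] [0.002  0.0051 0.3931]
```

Request:
jog_arm([
  [0.03,0.027,0.005,0,0,0.12,0],
  [0.06,0.054,0.005,0,0,0.24,0],
  [0.09,0.08,0.005,0,0,0.35,0],
  [0.115,0.106,0.005,0,0,0.38,0],
  [0.115,0.106,0.005,0,0,0.38,0],
])

```text
time: 9.03
tool_pos: [517.6, 241.1, 198.0]
tcp_rot: [-179.9, -0.1, 132.4]
ft_force: [-0.2, -1.2, 0.3]
finger_gap: 85.7
```

Request:
jog_arm([
  [0,0,0,0,0,0,0],
  [0,0,0,0,0,0,0],
])

```text
time: 9.2
tool_pos: [520.3, 235.1, 197.9]
tcp_rot: [-179.8, 0.0, 132.3]
ft_force: [0.5, -1.1, 0.1]
finger_gap: 85.4
```

Run:
```python
from bench import r
from h import *
go(r,[522,240,200],[180,0,131])
s=r.snapshot("wrist"); np.savez("w13.npz",**s)
cv2.imwrite("pics/w13.png",s['pixels'][:,:,::-1])
h=hsv(s);H,Sa,V=h[...,0].astype(int),h[...,1],h[...,2]
print(proj(s,[468,303,10],True))
for b,c,st in blobs((H>105)&(H<128)&(Sa>110),200):
    ys,xs=np.nonzero(b)
    for z in (8,20):
        P=onz(s,np.c_[xs,ys],z,True)[:,:2].astype('float32'); print(c,st[4],z,cv2.minAreaRect(P))
```

```text
pos [520.3 235.1 197.9] [-179.8    0.   132.3] F [ 0.5 -1.1  0.1] t 9.2 gap 85.4
-> [ 0.0024  0.0045 -0.0021] [-0.0029  0.0004  0.0234]
[[288.69154623  96.09248927]]
[290.60526316  94.47689345] 1558 8 ((469.01861572265625, 304.319580078125), (59.02064514160156, 53.218597412109375), 41.86307144165039)
[290.60526316  94.47689345] 1558 20 ((468.8819580078125, 304.04815673828125), (56.89753723144531, 51.304222106933594), 41.863059997558594)
```

View pics/w13.png

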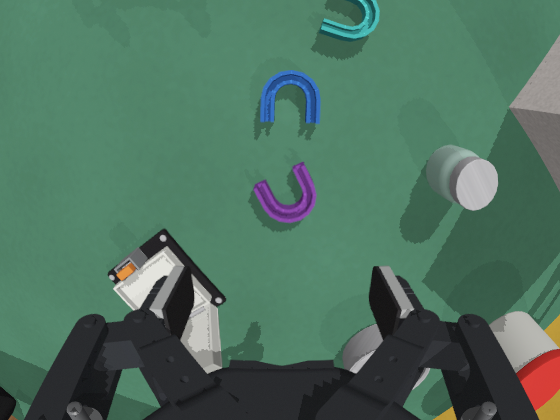

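The guard is at (290,95), upright in the wrist view, with its front towards the camera side. It measures (469,304) with yaw −48°. I go over it and descend.

Run:
```python
from bench import r
from h import *
go(r,[469,304,60],[180,0,131.9])
```

```text
pos [520.5 234.5 197.8] [-179.8    0.   132.3] F [-0.1 -0.3 -0.4] t 9.25 gap 85.4
-> [0.0861 0.009  0.1378] [-0.003   0.0003  0.0062]
```

Request:
jog_arm([
  [0.03,0.003,0.03,0,0,0,0],
  [0.06,0.006,0.06,0,0,0,0],
  [0.086,0.009,0.09,0,0,0.006,0],
  [0.086,0.009,0.125,0,0,0.006,0],
  [0.086,0.009,0.138,0,0,0.006,0],
])

```text
time: 9.67
tool_pos: [465.8, 302.8, 54.6]
tcp_rot: [-179.4, -0.1, 131.9]
ft_force: [-0.7, -0.9, -1.4]
finger_gap: 85.2
```

Request:
jog_arm([
  [0,0,0,0,0,0,0],
  [0,0,0,0,0,0,0],
])

```text
time: 9.83
tool_pos: [469.5, 303.4, 60.0]
tcp_rot: [-179.8, -0.0, 131.8]
ft_force: [1.5, 0.3, 0.9]
finger_gap: 85.3
```

Run:
```python
from bench import r
from h import *
go(r,[469,304,4],[180,0,131.9])
s=r.snapshot("wrist")
cv2.imwrite("pics/w14.png",s['pixels'][:,:,::-1])
```

```text
pos [469.5 303.4  60. ] [-179.8   -0.   131.8] F [1.5 0.3 0.9] t 9.83 gap 85.3
-> [0.0008 0.0003 0.056 ] [-0.004  -0.     -0.0016]
```

View pics/w14.png

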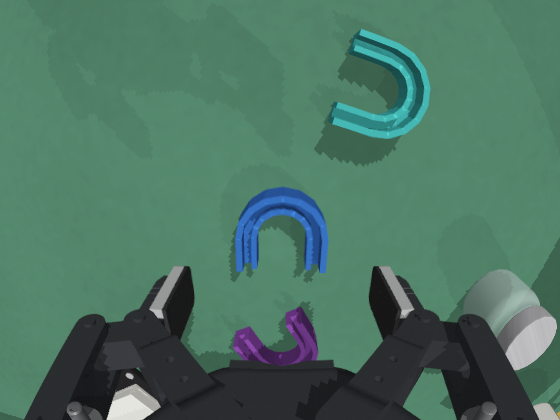

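Run:
```python
from bench import r
from h import *
a=r.snapshot("scene"); b=r.snapshot("side")
print('jar',tri(a,[356,145],b,[241,155]),onz(a,[357,135.5],70),onz(b,[242,143],70))
for n,p in (('purple',(296,165)),('teal',(303,114)),('carab',(298,271))): print(n,onz(a,p,9).round())
```

```text
jar (array([655.54713707, 376.76233116,  30.45898291]), np.float64(0.20792059869471993)) [[651.44889685 378.08992749  70.        ]] [[654.57409959 363.29758153  70.        ]]
purple [[534. 232.   9.]]
teal [[450. 416.   9.]]
carab [[712. -54.   9.]]
```

Request:
jog_arm([
  [0.001,0.0,0.014,0,0,0,0],
  [0.001,0.0,0.028,0,0,0,0],
  [0.001,0.0,0.042,0,0,0,0],
  [0.001,0.0,0.052,0,0,0,0],
  [0.001,0.0,0.056,0,0,0,0],
])

```text
time: 10.4
tool_pos: [468.4, 305.0, 3.7]
tcp_rot: [-179.9, 0.0, 131.9]
ft_force: [0.2, 0.3, -0.3]
finger_gap: 84.9
```

Request:
jog_arm([
  [0,0,0,0,0,0,0.2],
  [0,0,0,0,0,0,0.4],
  [0,0,0,0,0,0,0.5],
  [0,0,0,0,0,0,0.6],
  [0,0,0,0,0,0,0.6],
], newtons=20)

```text
time: 10.82
tool_pos: [469.1, 305.8, 5.2]
tcp_rot: [-180.0, 0.0, 131.9]
ft_force: [-0.7, -1.0, 5.6]
finger_gap: 57.2
```

Run:
```python
from bench import r
from h import *
go(r,[469,304,4],[180,0,131.9])
s=r.snapshot("wrist")
cv2.imwrite("pics/w15.png",s['pixels'][:,:,::-1])
```

```text
pos [469.1 305.8   5.2] [-180.     0.   131.9] F [-0.7 -1.   5.6] t 10.82 gap 57.2
-> [-0.0013 -0.0012  0.0012] [-0.0007  0.0006  0.    ]
```

View pics/w15.png

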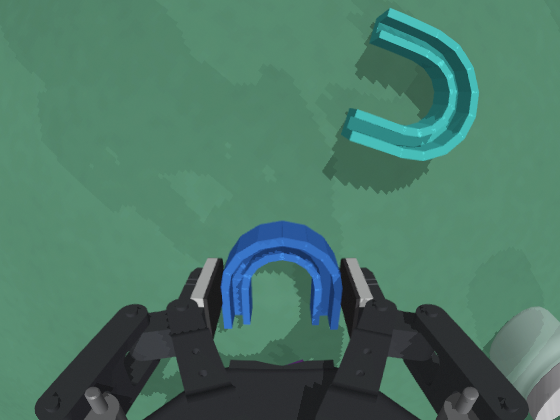

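Request:
jog_arm([
  [0,0,-0.01,0,0,0,0.6],
  [0,0,-0.03,0,0,0,0.6],
  [0,0,-0.055,0,0,0,0.6],
  [0,0,-0.085,0,0,0,0.6],
  [0,0,-0.1,0,0,0,0.6],
])

```text
time: 11.28
tool_pos: [469.5, 306.4, 108.1]
tcp_rot: [179.9, 0.0, 131.9]
ft_force: [0.7, 0.4, 0.6]
finger_gap: 57.1
```

Run:
```python
from bench import r
from h import *
go(r,case(-3,0,100),[180,0,167.5])
s=r.snapshot("wrist")
cv2.imwrite("pics/w16.png",s['pixels'][:,:,::-1])
```

```text
pos [469.5 306.4 108.1] [179.9   0.  131.9] F [0.7 0.4 0.6] t 11.28 gap 57.1
-> [-0.2277 -0.1621  0.0081] [ 0.0009  0.0012 -0.6212]
```

View pics/w16.png

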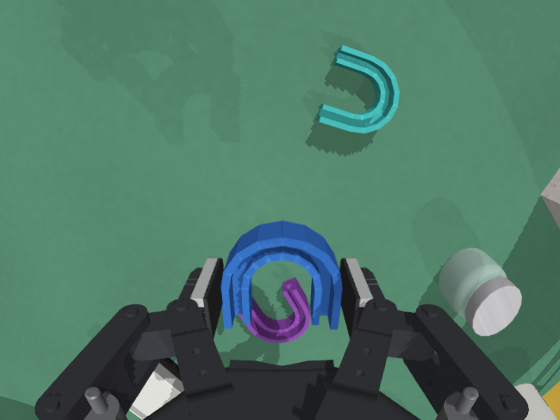

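The guard is held level (283,275). I carry it to the case.

Request:
jog_arm([
  [-0.023,-0.016,0,0,0,-0.07,0.6],
  [-0.05,-0.036,0,0,0,-0.16,0.6],
  [-0.078,-0.056,0,0,0,-0.25,0.6],
  [-0.106,-0.076,0,0,0,-0.34,0.6],
  [-0.134,-0.096,0,0,0,-0.43,0.6],
])

```text
time: 11.75
tool_pos: [485.9, 140.3, 104.3]
tcp_rot: [-179.9, -0.1, 156.8]
ft_force: [1.2, -0.9, -0.6]
finger_gap: 57.5
```

Run:
```python
from bench import r
from h import *
go(r,case(-3,0,100),[180,0,167.5])
```

```text
pos [485.9 140.3 104.3] [-1.799e+02 -1.000e-01  1.568e+02] F [ 1.2 -0.9 -0.6] t 11.75 gap 57.5
-> [-0.0578 -0.0967  0.0045] [-0.0024 -0.0014 -0.1861]
```

Request:
jog_arm([
  [-0.015,-0.025,0.002,0,0,-0.07,0.6],
  [-0.03,-0.05,0.003,0,0,-0.14,0.6],
  [-0.044,-0.073,0.004,0,0,-0.185,0.6],
  [-0.054,-0.09,0.004,0,0,-0.185,0.6],
  [-0.0575,-0.096,0.004,0,0,-0.185,0.6],
])

```text
time: 12.17
tool_pos: [500.8, 28.2, 100.4]
tcp_rot: [-179.8, -0.1, 167.0]
ft_force: [0.3, 0.5, 0.3]
finger_gap: 57.2
```

Request:
jog_arm([
  [0,0,0,0,0,0,0.6],
  [0,0,0,0,0,0,0.6],
])

```text
time: 12.33
tool_pos: [500.6, 31.0, 100.3]
tcp_rot: [-179.9, -0.1, 167.1]
ft_force: [0.6, 0.6, -0.5]
finger_gap: 57.1
```

Run:
```python
from bench import r
from h import *
go(r,case(-3,0,30),[180,0,167.5])
s=r.snapshot("wrist"); np.savez("w17.npz",**s)
cv2.imwrite("pics/w17.png",s['pixels'][:,:,::-1])
s=r.snapshot("side"); x=s['pixels']
cv2.imwrite("pics/s17.png",cv2.resize(x[120:280,170:330],None,fx=4,fy=3.6,interpolation=2)[:,:,::-1])
```

```text
pos [500.6  31.  100.3] [-1.799e+02 -1.000e-01  1.671e+02] F [ 0.6  0.6 -0.5] t 12.33 gap 57.1
-> [-0.001  -0.0021  0.0703] [-0.0018 -0.002  -0.0075]
```

View pics/w17.png

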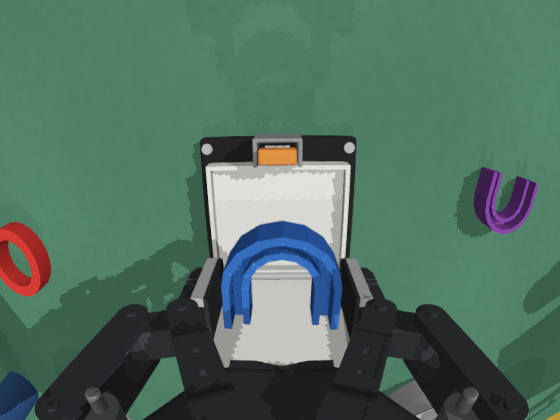

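View pics/s17.png

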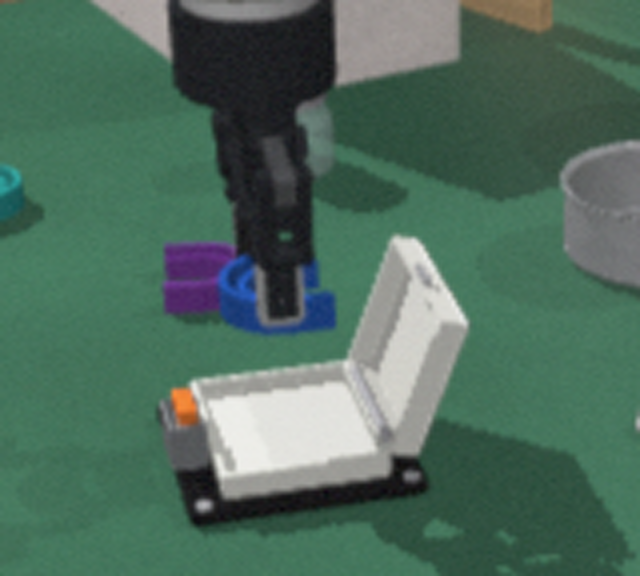

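Both views show the guard held level and squared to the case, front towards the button. The case mid-plane is at column 278 and the tool's at 282, which agrees with the computed −2 mm correction.

Request:
jog_arm([
  [-0.0005,-0.0021,0.015,0,0,-0.007,0.6],
  [-0.0005,-0.0021,0.03,0,0,-0.007,0.6],
  [-0.0005,-0.0021,0.045,0,0,-0.007,0.6],
  [-0.0005,-0.0021,0.058,0,0,-0.007,0.6],
  [-0.0005,-0.0021,0.066,0,0,-0.007,0.6],
])

```text
time: 12.85
tool_pos: [499.5, 29.8, 32.6]
tcp_rot: [-179.9, -0.2, 167.6]
ft_force: [0.6, 0.3, -0.4]
finger_gap: 57.5
```

Run:
```python
from bench import r
from h import *
go(r,case(-3,0,23),[180,0,167.5])
s=r.snapshot("wrist"); np.savez("w18.npz",**s)
cv2.imwrite("pics/w18.png",s['pixels'][:,:,::-1])
s=r.snapshot("side"); x=s['pixels']
cv2.imwrite("pics/s18.png",cv2.resize(x[150:280,190:320],None,fx=4.5,fy=4.5,interpolation=2)[:,:,::-1])
```

```text
pos [499.5  29.8  32.6] [-179.9   -0.2  167.6] F [ 0.6  0.3 -0.4] t 12.85 gap 57.5
-> [-0.0017 -0.0007  0.0096] [-0.0024 -0.0037  0.0023]
```

View pics/w18.png

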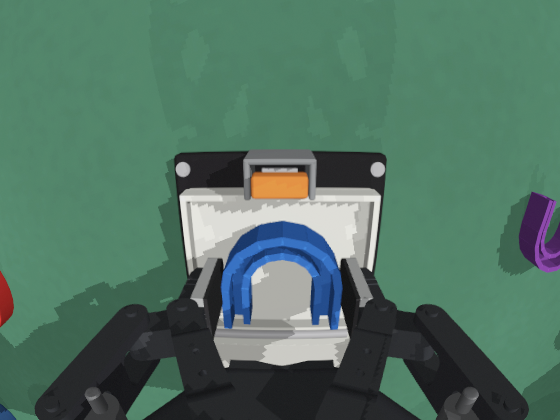

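View pics/s18.png

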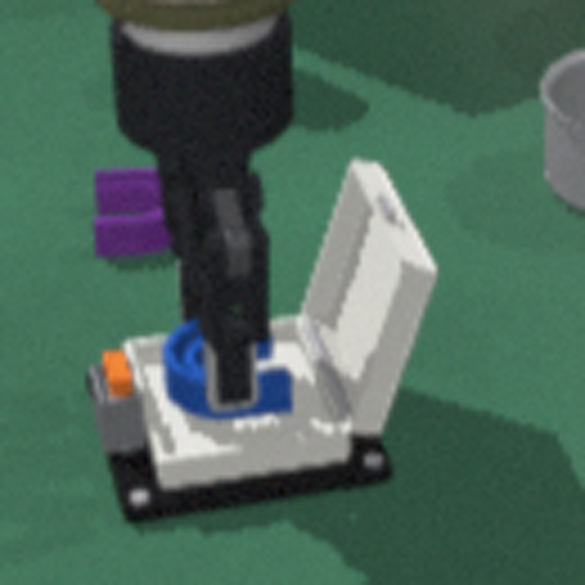

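Request:
jog_arm([
  [-0.001,-0.0005,0.003,0,0,0,0.6],
  [-0.001,-0.0005,0.006,0,0,0,0.6],
  [-0.001,-0.0005,0.0078,0,0,0,0.6],
  [-0.001,-0.0005,0.0085,0,0,0,0.6],
  [-0.001,-0.0005,0.0085,0,0,0,0.6],
])

```text
time: 13.37
tool_pos: [501.6, 27.7, 25.9]
tcp_rot: [-179.9, -0.1, 167.5]
ft_force: [-0.7, -0.3, -0.6]
finger_gap: 57.0
```

Request:
jog_arm([
  [0,0,0.0008,0,0,0,0.6],
  [0,0,0.0016,0,0,0,0.6],
  [0,0,0.0022,0,0,0,0.6],
])

```text
time: 13.62
tool_pos: [501.6, 27.7, 23.6]
tcp_rot: [-179.9, -0.1, 167.5]
ft_force: [-0.2, -0.4, -0.3]
finger_gap: 57.2
```

Request:
jog_arm([
  [0,0,0.0006,0,0,0,0.6],
  [0,0,0.0012,0,0,0,0.6],
  [0,0,0.0012,0,0,0,0.6],
])

```text
time: 13.87
tool_pos: [501.6, 27.6, 23.1]
tcp_rot: [-179.9, -0.1, 167.5]
ft_force: [-5.4, -0.5, 9.6]
finger_gap: 57.1
```

Contact: 9.6 N at z 23, so the guard is on the floor. I relax slightly and open just a little.

Request:
jog_arm([
  [0,0,-0.0006,0,0,0,0.6],
  [0,0,-0.0006,0,0,0,0.32],
  [0,0,-0.0006,0,0,0,0.3],
  [0,0,-0.0006,0,0,0,0.28],
  [0,0,-0.0006,0,0,0,0.28],
])

```text
time: 14.28
tool_pos: [501.4, 27.7, 22.8]
tcp_rot: [-179.9, -0.1, 167.5]
ft_force: [-0.2, 0.5, 0.1]
finger_gap: 61.7
```

Run:
```python
from bench import r
from h import *
go(r,case(-3,0,23),[180,0,167.5])
s=r.snapshot("wrist")
cv2.imwrite("pics/w19.png",s['pixels'][:,:,::-1])
```

```text
pos [501.4  27.7  22.8] [-1.799e+02 -1.000e-01  1.675e+02] F [-0.2  0.5  0.1] t 14.28 gap 61.7
-> [ 0.0006  0.0008 -0.0002] [-0.0023 -0.0019  0.0007]
```

View pics/w19.png

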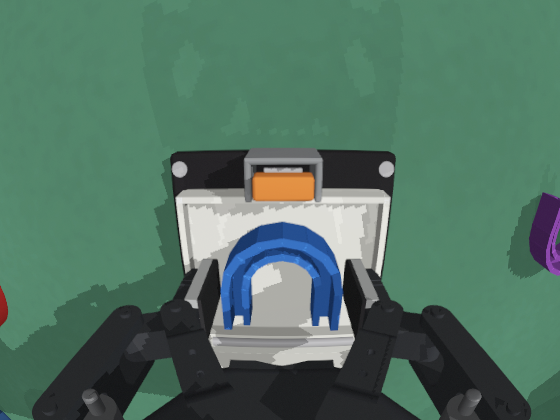

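The guard lies flat with small clear gaps to both pads and no force on the tool. I rise straight up.

Request:
jog_arm([
  [0,0,-0.004,0,0,0,0.28],
  [0,0,-0.012,0,0,0,0.28],
  [0,0,-0.03,0,0,0,0.28],
  [0,0,-0.06,0,0,0,0.28],
  [0,0,-0.1,0,0,0,0.28],
])

```text
time: 14.75
tool_pos: [499.3, 28.0, 121.8]
tcp_rot: [-179.8, -0.4, 167.5]
ft_force: [0.8, 0.1, 0.2]
finger_gap: 61.5
```

Request:
jog_arm([
  [0.02,0,-0.03,0,0,0,0.28],
  [0.05,0,-0.06,0,0,0,0.28],
  [0.08,0,-0.09,0,0,0,0.28],
  [0.08,0,-0.1,0,0,0,0.28],
  [0.08,0,-0.1,0,0,0,0.28],
])

```text
time: 15.17
tool_pos: [425.4, 45.6, 228.3]
tcp_rot: [-180.0, 0.4, 167.6]
ft_force: [0.4, -0.5, 0.3]
finger_gap: 61.6
```

Run:
```python
from bench import r
from h import *
go(r,case(-3,0,23),[180,0,167.5])
s=r.snapshot("side"); x=s['pixels']
cv2.imwrite("pics/s20.png",cv2.resize(x[150:280,190:320],None,fx=4.5,fy=4.5,interpolation=2)[:,:,::-1])
s=r.snapshot("scene"); cv2.imwrite("pics/sc20.png",s['pixels'][:,:,::-1])
s=r.snapshot("wrist"); cv2.imwrite("pics/w20.png",s['pixels'][:,:,::-1])
```

```text
pos [425.4  45.6 228.3] [-180.     0.4  167.6] F [ 0.4 -0.5  0.3] t 15.17 gap 61.6
-> [-7.590e-02 -2.000e-04  2.058e-01] [-0.0004  0.0074  0.0014]
```

View pics/s20.png

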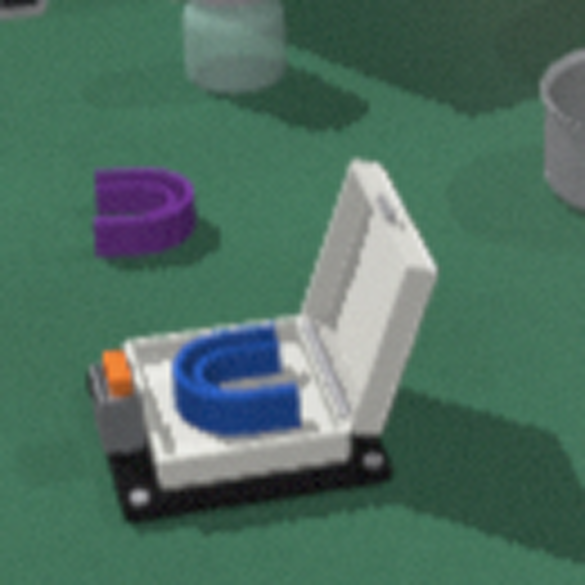

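View pics/sc20.png

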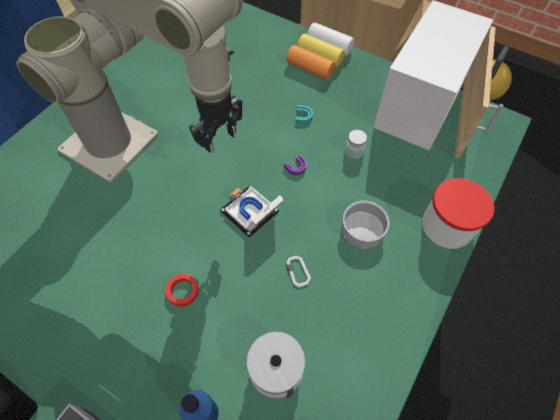

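View pics/w20.png

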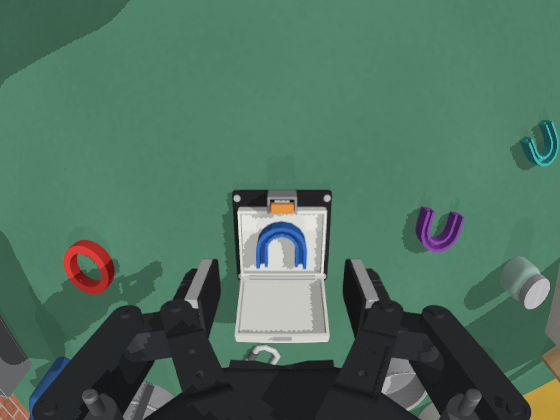

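The guard is centred and flat in the tray with its front towards the button (wrist view (281,245)). The lid is wide open. In the scene view the ring (182,290), jar (356,145) and carabiner (298,271) are where they began. I hand in.

Run:
```python
from bench import r
print(r.hand_in())
```

```text
the job is handed in; nothing more can be done
None
```

The job is handed in at about 15 s on the robot's clock, with the lid open and the blue mouthguard lying in the case. No verdict was reported.

- **Lid:** I pressed the button with the shut fingertips laid across both the button and the lid edge. The lid then came up against the finger, and I eased it back along its arc at roughly 0.7 rad/s until it stood wide open by itself.
- **Mouthguard:** I gripped it across its width with 20 N and turned it so its curved front faces the button. I set it on the tray floor, where the contact force peaked at about 10 N, then released it and withdrew.
- **Last checks:** The wrist and side views show the guard flat, channel up, front towards the button, and the lid fully open. The ring, jar and carabiner are at the same place in the scene view as at the start. The gripper touches nothing.

**One thing went wrong:** While I held the button down I tilted the tool too far, and joint 3 read exactly its 143.12° limit. The arm was pulled about 27 mm forward, so the tip slid off the button onto the lid. The lid stayed under the finger, the forces I read there stayed below about 7 N, and I recovered by tilting back upright. I could not tell whether the judging counts that as passing a joint's range.

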